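# Hold the grinder lid at pulse

## Task

Take the red lid by its grip bar, drop its two lugs through the gaps of the spice grinder at the white marks until the flange sits flush on the collar, then turn it clockwise (seen from above) against the spring until its white stripe points to the orange pulse mark, halfway to the lock. Never turn it as far as the lock click, and finish still holding the lid at the pulse mark: do not let go, because it springs back. Leave the jars, the mill, the shaker and the teaspoon where they are.

Things in the scene. Friction and masses are not known exactly. Their poses are not given: they have to be found in the camera images.
- grinder: Spice grinder fixed to the cooktop, upright: grey round body 120 mm wide at the foot, 109 mm at the top, 130 mm tall, open well on top. Origin: centre of the underside; z up. Entry gaps for the lid's lugs lie at the well's +x and -x sides, 19 mm wide, beside white marks on the grey shoulder. Clockwise from each: orange mark (pulse, 0.60 rad on), thin red mark (lock, 1.20 rad on).
- collar (a point): Centre of the well's mouth, on the grinder's axis, 130 mm above its origin, level with the flat steel rim (radius 40 to 47 mm) on which the lid's flange comes to rest. Two fixed lips reach inwards to a radius of 32 mm, 3 to 11 mm below the rim, open only at the two gaps.
- lock_ball (a point): Steel ball of the lock button, in a black block on the grinder's shoulder; block top 138 mm above the cooktop, outer face 62 mm from the axis. A tooth of the lid clicks past this ball when the lid has turned 1.20 rad, touching it from about 1.05 rad.
- ring_mark (a point): Point in a notch of the black pulse ring in the well, 36 mm from the axis, 14 mm below the collar rim; toward grinder +x when the ring is at rest, goes round with the ring (its x axis points outwards from the grinder's axis).
- pulse_ring (a joint): Turn of the sprung ring in the well, rad, clockwise from above; 0 at rest with its two 19 mm notches under the entry gaps, stop at 1.35. The lid's lugs turn it with up to 0.07 rad of play: reads about 0.55 with the lid at the orange pulse mark, 1.1 at the lock click. Spring torque 0.04 N m at 0, 0.12 at pulse; it turns ring and lid back when let go.
- lid: Loose bayonet lid, about 0.12 kg, standing on its plug. Origin: centre of the plug's underside; z up. Black plug 61 mm wide, tapered to 50 at the bottom. Red flange 88 mm wide, 22 to 29 mm above the origin; two lock teeth at its +y and -y sides reach 49 mm from the axis. Seated, the flange lies on the collar rim, the origin 22 mm below it. Fits equally after a half turn.
- lid_lug (a point): Middle of the black lug at the plug's lid +x side, 6 mm above the lid's origin and 31 mm from the axis. Two such lugs (+x and -x) reach 37 mm from the axis; each is 14 mm wide and 6 mm high. They pass the gaps and then turn under the lips.
- lid_grip (a point): Centre of the upright red grip bar on the lid, 46 mm above the lid's origin: bar 56 mm long along lid x (white line on top, white stripes on the flange at both ends), 18 mm wide along lid y, from 29 to 64 mm above the origin.
- pepper_mill: Dark wooden pepper mill, 58 mm wide, 150 mm tall; loose bystander; origin at its underside.
- spice_jar_a: Small glass spice jar with a yellow cap and a red and green label, 42 mm wide, 106 mm tall; loose bystander; origin at its underside.
- spice_jar_b: Small glass spice jar with a red cap, 47 mm wide, 97 mm tall; loose bystander; origin at its underside.
- salt_shaker: Grey and clear salt shaker, 44 mm wide, 90 mm tall; loose bystander; origin at its underside.
- honey_jar: Glass jar with a pale grey metal lid, 63 mm wide, 95 mm tall; loose bystander; origin at its underside.
- teaspoon: Steel teaspoon lying flat, 139 mm long, 10 mm high; loose bystander; origin at its underside.
There are look-alikes about, which are no part of the job. Of the things shaped like the lid, the red one is meant.

How it is judged:
By the outcome, as a careful person would: the job done as asked, in the order asked, and still so for the second after the job is handed in, while the arm keeps its last pose, push and grip.
It also fails if it takes over 42 s, if anything falls off the work surface, if the arm or the gripper's body presses on something with over 40 N, if the wrist force passes 120 N, or if a joint passes its speed limit or range.

## Robot

A 7-joint arm with a two-finger parallel gripper is mounted at the origin on a cart in front of the work surface, level with it; the furniture and walls round the work are solid. World frame = base frame: x ahead of the robot, y to its left, z up, the work surface at z = 0. Lengths are in mm, angles in rad, forces in N, time in s.
With the tool pointing down it reaches from about 400 to 900 mm from the base axis. Payload 5.5 kg.
Tool frame: the origin (TCP) lies at the very end of the fingers, on their centre line; the grasp point (between the pads) lies 19 mm behind it; z points along the fingers, y is the line along which they close (so a half turn about z gives the same grasp; the last joint's range is limited). The gripper opens to 85 mm and grips with 20 to 120 N. Pads are 22 mm wide; open, the fingers measure 114 mm over their backs; the gripper's body (76 mm by 85 mm) begins 54 mm behind the grasp point. The pads swing forward as they close: fully open they stand 13 mm farther back than shut.
Start: joints at [-0.948, 0.501, -0.427, 1.55, 0.221, 1.138, -0.21], TCP at [228.819, 608.392, 231.31] pointing down, gripper open.
Joint ranges: [-2.88, 2.88], [-0.31, 2.03], [-1.54, 1.56], [0.2, 2.42], [-1.41, 4.55], [0.19, 2.02], [-2.57, 2.57]. Speed limits (rad/s): [2.57, 2.57, 3.14, 3.14, 3.14, 3.14, 3.14].

## Interface

Orientations are given as a rotation vector (axis times angle).
In Python, from station import get_obs, snapshot, finish_job gives the robot as it stands. The module is installed in compiled form; this text tells all that it offers.
- The arm moves only by the shell command python3 -m pendant 'ROWS' [OPENING]. ROWS is JSON, one flat list of numbers, 4 for each row, row after row: the shift along the tool's x, y, z in cm, then the turn about the tool's z in degrees. A call has 1 to 20 rows; each row is the pose to reach, as a shift and turn from the pose commanded when the call began, along the tool's axes at that moment; what a row does not reach only later rows make up. A row lasts 1/12 s, in which the tool goes at most 41.7 mm and 7.16 degrees, less where a joint would pass 70% of its speed; a pose out of reach is approached as far as the arm can. A call with a gripper value outside its range is refused whole. OPENING is the finger opening in cm, from 0 to 8.54, set as the call begins (- or left out, the last holds). The fingers move at their own pace and stop on an object; the grip force is fixed at half the most. Time passes only in rows, so rows that repeat a pose let the fingers close. It gives the time, the measured TCP pose, the force, the opening and the grip force at its end, in the units of the state.
- get_obs(): the state, without advancing time (a new reading comes with each control period).
- snapshot(name): name is "scene" or "top"; returns a dict with "image" (400x640x3 uint8, red, green, blue), "range_z" (400x640 float32, mm along the optical axis (not along the pixel's ray), 0 where there is no reading), "intrinsics" (3x3 intrinsics, pixels), "distortion" ([k1, k2, p1, p2, k3] as OpenCV has them; the pictures are not rectified), "world_to_cam" (4x4, takes a point from world to camera coordinates). Camera axes: x right, y down, z forward; pixel columns grow to the right and rows downward; lengths in mm; the calibration is good to about 2 mm. A picture is of the moment at which its call begins.
- finish_job(): hands the job in; it is judged then, once.
The state is a dict: "clock": time; "joints": joint angles; "joint_vel": joint speeds; "effort": joint torques, N m; "eef_pos": TCP position; "tool_rot": TCP orientation; "ft_force": force on the tool from outside, world axes, zero at the start; "wrist_torque": the same for the moment, N m; "grip_width": opening from 0.0 (shut) to 1.0 (fully open); "finger_force": force on a finger pad.
Only numpy, scipy, OpenCV 4.12 (cv2) and the standard library are available. Lean on these libraries where they do the work, as an engineer would, in place of code of your own. Each camera call takes 0.05 s, during which the arm holds its last target. There are 200 camera calls.

## Working session

There is one attempt and no reset: what is moved stays moved. The work goes in short steps, Python scripts to look and compute and a shell command to move; the robot and the scene stay as the last step left them, time stands still between calls to the robot, and variables do not carry over. Pictures are saved under pics/ and viewed, at most 10 in all, crops included, and the job is handed in when it is done.

```bash
mkdir -p pics
cat > h.py <<'E'
import numpy as np, cv2
from station import get_obs, snapshot
def snap(n,f=None):
    s=snapshot(n)
    if f: cv2.imwrite('pics/'+f,s['image'][:,:,::-1])
    return s
def rays(s,px):
    px=np.array(px,float).reshape(-1,1,2)
    u=cv2.undistortPoints(px,np.array(s['intrinsics']),np.array(s['distortion'])).reshape(-1,2)
    T=np.array(s['world_to_cam']);R,t=T[:3,:3],T[:3,3]
    d=np.c_[u,np.ones(len(u))]@R
    return -R.T@t,d
def onplane(s,px,z):
    c,d=rays(s,px); return c+d*((z-c[2])/d[:,2])[:,None]
def cloud(s):
    v,u=np.mgrid[:400,:640]; px=np.c_[u.ravel(),v.ravel()]
    c,d=rays(s,px); return (c+d*s['range_z'].ravel()[:,None]).reshape(400,640,3)
def proj(s,P):
    T=np.array(s['world_to_cam'])
    return cv2.projectPoints(np.array(P,float).reshape(-1,3),cv2.Rodrigues(T[:3,:3])[0],T[:3,3],np.array(s['intrinsics']),np.array(s['distortion']))[0].reshape(-1,2)
E
python3 - <<'E'
from h import *
o=get_obs();print({k:np.round(v,3) for k,v in o.items()})
for n in('scene','top'):
    s=snap(n,n+'0.png');T=s['world_to_cam'];print(n,-T[:3,:3].T@T[:3,3],T[:3,:3].round(2).tolist(),s['intrinsics'][0])
E
```

```text
{'clock': np.float64(0.0), 'joints': array([-0.948,  0.502, -0.427,  1.551,  0.221,  1.138, -0.21 ]), 'joint_vel': array([-0.   , -0.002,  0.   , -0.   , -0.001,  0.002,  0.001]), 'effort': array([ 0.0000e+00, -5.6953e+01, -5.8160e+00, -2.8093e+01,  1.1000e-02,
        1.2000e-02,  0.0000e+00]), 'eef_pos': array([228.672, 607.719, 230.264]), 'tool_rot': array([-5.62e-01, -3.09e+00,  3.00e-03]), 'ft_force': array([0.231, 0.191, 0.061]), 'wrist_torque': array([-0.059,  0.003,  0.018]), 'finger_force': np.float64(0.0), 'grip_width': np.float64(0.999)}
scene [1269.11613266  -93.48318681 1006.30674474] [[0.11, 0.99, 0.01], [0.83, -0.09, -0.56], [-0.55, 0.07, -0.83]] [362.15243945   0.         322.69758185]
top [ 527.7216041   -28.54467113 1034.73155788] [[0.01, -1.0, -0.01], [-0.99, -0.01, -0.14], [0.14, 0.02, -0.99]] [367.87307931   0.         321.8389883 ]
```

View pics/scene0.png

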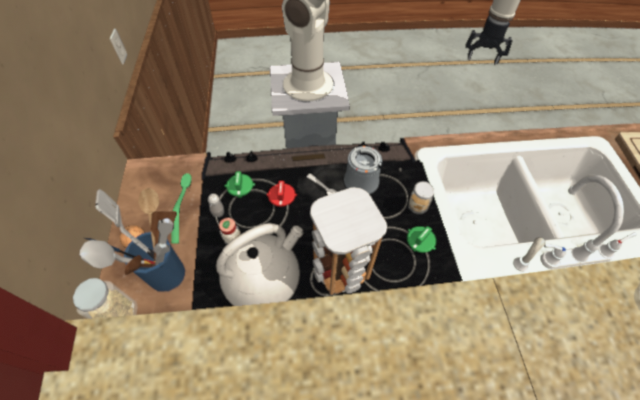

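View pics/top0.png

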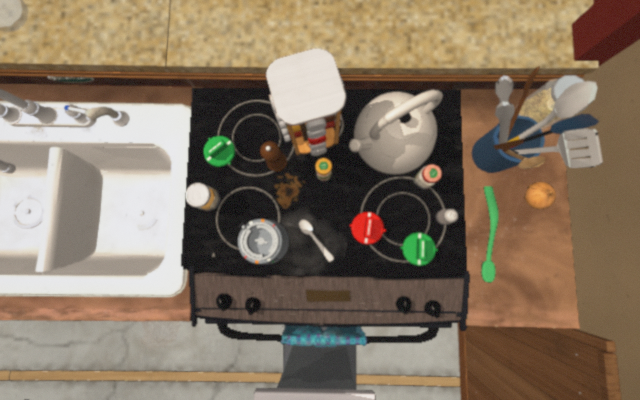

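The top view shows the red lid at about (367,228), the grinder at (262,240), the teaspoon between them near (316,240) and a green look-alike at (419,249). Next I'll measure the lid and grinder and view enlarged crops.

Run:
```python
from h import *
s=snap('top');im=s['image'];hsv=cv2.cvtColor(im,cv2.COLOR_RGB2HSV);P=cloud(s)
h,S,v=[hsv[...,i].astype(int) for i in range(3)]
red=((h<8)|(h>172))&(S>150)&(v>90)
roi=np.zeros_like(red);roi[205:252,345:392]=1
m=red&roi
Q=P[m];print('redz pct',np.percentile(Q[:,2],[5,25,50,75,95]))
fl=m&(P[...,2]<40)
c=cv2.findContours((m*255).astype(np.uint8),cv2.RETR_EXTERNAL,cv2.CHAIN_APPROX_NONE)[0];c=max(c,key=cv2.contourArea)
hull=cv2.convexHull(c);W=onplane(s,hull.reshape(-1,2),29)
print('lid circ',cv2.minEnclosingCircle(W[:,:2].astype(np.float32)))
wm=(S<90)&(v>150)&roi
ys,xs=np.nonzero(wm);print('white n',len(xs))
W=onplane(s,np.c_[xs,ys],64)[:,:2]; mu=W.mean(0);print(mu, W.min(0),W.max(0))
w,V=np.linalg.eigh(np.cov(W.T));print('dir',V[:,1],np.degrees(np.arctan2(V[1,1],V[0,1])),np.sqrt(w))
# grinder
g=P[205:275,230:300].reshape(-1,3);print('grz',np.percentile(g[:,2],[50,80,90,95,99]))
k=g[(g[:,2]>122)&(g[:,2]<134)];print('rim',len(k),cv2.minEnclosingCircle(k[:,:2].astype(np.float32)),k.mean(0))
A=np.c_[k[:,:2],np.ones(len(k))]
k=g[g[:,2]>135];print('block',len(k),k.mean(0))
a=cv2.resize(im[205:275,227:297],(400,400),interpolation=cv2.INTER_CUBIC)
b=cv2.resize(im[193:263,332:402],(400,400),interpolation=cv2.INTER_CUBIC)
cv2.imwrite('pics/crop1.png',np.hstack([a,b])[:,:,::-1])
```

```text
redz pct [-0.90129629 26.30722072 28.09540196 30.24352264 63.30993415]
lid circ ((580.4619140625, -135.88719177246094), 49.61211013793945)
white n 20
[ 584.12987661 -134.00351027] [ 543.34442789 -140.26357702] [ 616.86775265 -126.95532053]
dir [-0.99132312  0.13144757] 172.4467501768815 [ 1.94775953 31.0797668 ]
grz [  1.24457842 120.98139893 126.54838546 129.15834141 133.04710449]
rim 911 ((541.522216796875, 140.80128479003906), 55.780548095703125) [540.12802332 138.45179438 126.6772493 ]
block 41 [558.91214615 104.46031039 465.62876344]
```

View pics/crop1.png

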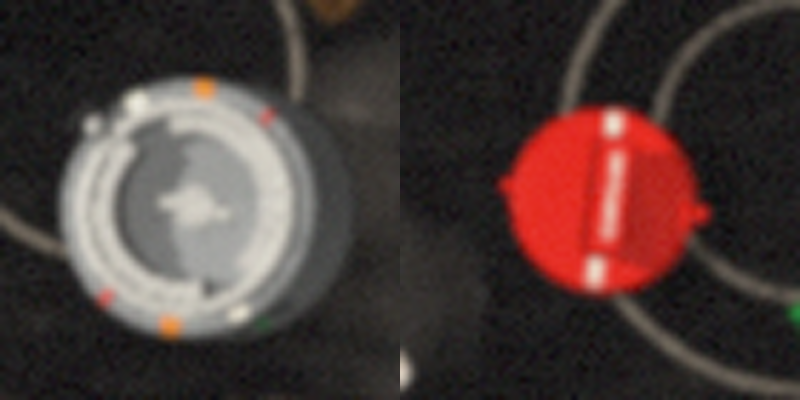

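The crops show the grinder's white marks at crop (135,103) and (238,313), with orange at (205,88) and (170,326). The lid's stripes are at (613,122) and (596,272). I'll now turn these into angles and a centre.

```bash
cat >> h.py <<'E'
def marks(s,z=128.):
    im=s['image'];hsv=cv2.cvtColor(im,cv2.COLOR_RGB2HSV);h,S,v=[hsv[...,i].astype(int) for i in range(3)]
    ok=np.zeros(h.shape,bool);ok[205:275,227:297]=1
    out={}
    for n,m in(('or',(h>8)&(h<24)&(S>110)&(v>120)),('red',((h<8)|(h>170))&(S>70)&(v>90))):
        N,l,st,c=cv2.connectedComponentsWithStats((m&ok).astype(np.uint8))
        i=[j for j in range(1,N) if st[j,4]>=3]
        out[n]=(onplane(s,c[i],z)[:,:2] if i else [],c[i].round(1).tolist())
    return out
E
python3 - <<'E'
from h import *
s=snap('top')
cc=np.array([[135,103],[238,313],[205,88],[170,326],[267,116],[106,298]])/400*70-.5+[227,205]
W=onplane(s,cc,128)[:,:2]
for n,i in(('wh',0),('or',2),('red',4)):
    d=W[i]-W[i+1];print(n,W[i:i+2].mean(0),np.hypot(*d)/2,np.degrees(np.arctan2(d[1],d[0])))
m=marks(s)
for k,(w,c) in m.items():
    print(k,w,c)
ll=np.array([[613,122],[596,272]])-[400,0]
W=onplane(s,ll/400*70-.5+[332,193],29)[:,:2];d=W[0]-W[1];print('lid',W.mean(0),np.hypot(*d)/2,np.degrees(np.arctan2(d[1],d[0])))
# lug gaps: depth
P=cloud(s);g=P[200:280,225:300].reshape(-1,3);k=g[(g[:,2]>120)&(g[:,2]<136)]
print(np.percentile(k[:,2],[5,50,95]))
R=cv2.Rodrigues(get_obs()['tool_rot'])[0];print(R.round(3))
E
```

```text
wh [539.2408983  138.68560455] 50.34830971067382 28.259507676282766
or [539.75669091 138.05578626] 50.99820916465141 -6.246214133739444
red [539.57853498 138.33307969] 51.22941183393855 -40.17299911068658
or [[590.75265545 132.62134057]
 [487.97794463 144.16901397]] [[262.3, 219.8], [256.0, 262.0]]
red [[578.72857304 104.85332305]
 [499.88878177 171.78338772]] [[273.4, 224.8], [244.9, 256.9]]
lid [ 582.05005355 -136.81122986] 35.931306218052335 -6.617753959888266
[121.83655153 126.27655442 131.15193609]
[[-0.936  0.352 -0.001]
 [ 0.352  0.936 -0.001]
 [ 0.    -0.001 -1.   ]]
```

```bash
cat >> h.py <<'E'
def go(p,ydeg):
    """shift (tool cm) and turn to reach TCP p with tool y at world angle ydeg"""
    o=get_obs();R=cv2.Rodrigues(o['tool_rot'])[0];a=np.degrees(np.arctan2(R[1,1],R[0,1]))
    t=(ydeg-a+90)%180-90
    print('t',o['clock'],'at',o['eef_pos'].round(1),'ydeg',a.round(2),'F',o['ft_force'].round(1),'M',o['wrist_torque'].round(2),'grip',o['grip_width'].round(3),o['finger_force'].round(1),'j',o['joints'].round(2))
    print('rows',(R.T@(np.array(p)-o['eef_pos'])/10).round(2),'turn',round(-t,2))
E
python3 -c "
from h import *
go([582,-136.5,180],83)"
python3 -m pendant '[-59.3,-57.2,5,-13.6,-59.3,-57.2,5,-13.6,-59.3,-57.2,5,-13.6,-59.3,-57.2,5,-13.6,-59.3,-57.2,5,-13.6,-59.3,-57.2,5,-13.6,-59.3,-57.2,5,-13.6,-59.3,-57.2,5,-13.6,-59.3,-57.2,5,-13.6,-59.3,-57.2,5,-13.6,-59.3,-57.2,5,-13.6,-59.3,-57.2,5,-13.6,-59.3,-57.2,5,-13.6,-59.3,-57.2,5,-13.6,-59.3,-57.2,5,-13.6,-59.3,-57.2,5,-13.6,-59.3,-57.2,5,-13.6,-59.3,-57.2,5,-13.6,-59.3,-57.2,5,-13.6,-59.3,-57.2,5,-13.6]' 6
python3 -c "
from h import *
go([582,-136.5,100],83)"
```

```text
clock: 1.87
eef_pos: [583.1, -139.5, 181.0]
tool_rot: [0.195, 3.135, -0.002]
ft_force: [-0.8, -0.5, -0.2]
grip_width: 0.705
finger_force: 0.0Traceback (most recent call last):
  File "<string>", line 3, in <module>
    go([582,-136.5,180],83)
    ~~^^^^^^^^^^^^^^^^^^^^^
  File "h.py", line 34, in go
    print('t',o['clock'],'at',o['eef_pos'].round(1),'ydeg',a.round(2),'F',o['ft_force'].round(1),'M',o['wrist_torque'].round(2),'grip',o['grip_width'].round(3),o['finger_force'].round(1),'j',o['joints'].round(2))
                                                                                                                                       ^^^^^^^^^^^^^^^^^^^^^
AttributeError: 'float' object has no attribute 'round'
Traceback (most recent call last):
  File "h.py", line 34, in go
    print('t',o['clock'],'at',o['eef_pos'].round(1),'ydeg',a.round(2),'F',o['ft_force'].round(1),'M',o['wrist_torque'].round(2),'grip',o['grip_width'].round(3),o['finger_force'].round(1),'j',o['joints'].round(2))
                                                                                                                                       ^^^^^^^^^^^^^^^^^^^^^
AttributeError: 'float' object has no attribute 'round'
```

```bash
sed -i "s/o\['grip_width'\].round(3),o\['finger_force'\].round(1)/round(float(o['grip_width']),3),round(float(o['finger_force']),1)/" h.py
python3 - <<'E'
from h import *
go([582,-136.5,90],83)
s=snap('scene');im=s['image']
print(proj(s,[[582,-136.5,29],[582,-136.5,181],[539.5,138.3,130]]).round(0))
# stripes in scene
hsv=cv2.cvtColor(im,cv2.COLOR_RGB2HSV);h,S,v=[hsv[...,i].astype(int) for i in range(3)]
u,w=proj(s,[582,-136.5,40])[0].astype(int)
m=(((h<8)|(h>172))&(S>140)&(v>80));r=np.zeros_like(m);r[w-25:w+25,u-25:u+25]=1
ys,xs=np.nonzero(m&r);P=cloud(s)[m&r];f=P[(P[:,2]>24)&(P[:,2]<34)]
print('flange',len(f),cv2.minEnclosingCircle(f[:,:2].astype(np.float32)),f.mean(0))
cv2.imwrite('pics/c2.png',cv2.resize(im[w-60:w+40,u-60:u+60],None,fx=6,fy=6,interpolation=cv2.INTER_CUBIC)[:,:,::-1]);print(u,w)
E
```

```text
t 1.8667 at [ 583.1 -139.5  181. ] ydeg 82.87 F [-0.8 -0.5 -0.2] M [-0.03 -0.06  0.06] grip 0.705 0.0 j [ 0.27  0.43 -0.1   1.74  0.05  0.97  1.59]
rows [0.15 0.29 9.1 ] turn -0.13
[[282. 193.]
 [278. 163.]
 [365. 157.]]
flange 330 ((583.1640625, -139.4691619873047), 46.08449935913086) [ 586.33543622 -138.68148511   27.79974951]
281 191
```

View pics/c2.png

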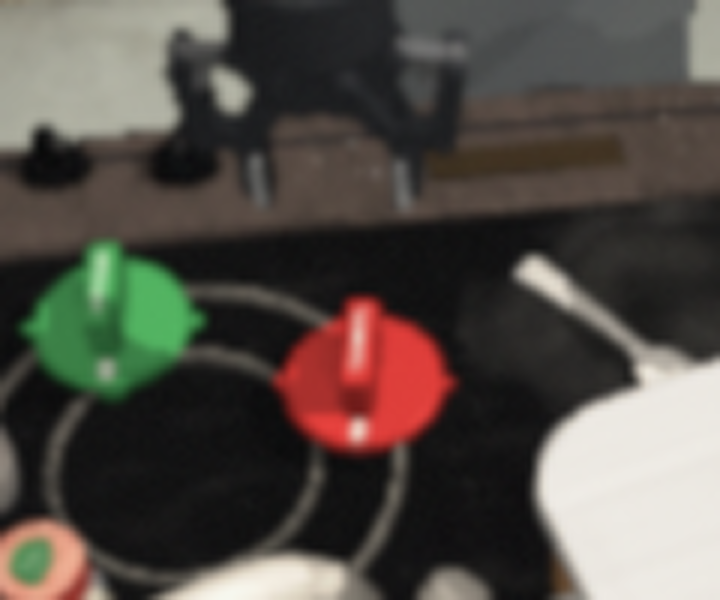

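The gripper hangs above the red lid at crop (360,375), with its fingers on either side of the grip bar. Descending to grasp.

```bash
python3 -m pendant '[0.1,0.2,4,-0.1,0.1,0.2,8,-0.1,0.1,0.2,12,-0.1,0.1,0.2,14.5,-0.1,0.1,0.2,14.5,-0.1,0.1,0.2,14.5,-0.1]'
python3 -m pendant '[0,0,0,0,0,0,0,0,0,0,0,0,0,0,0,0,0,0,0,0,0,0,0,0]' 0.5
python3 -c "
from h import *
go([582.3,-137.5,230],83)"
```

```text
clock: 2.42
eef_pos: [580.3, -133.0, 35.0]
tool_rot: [-0.189, -3.132, -0.001]
ft_force: [1.0, 0.8, 1.2]
grip_width: 0.703
finger_force: 0.0
clock: 2.92
eef_pos: [583.8, -134.2, 38.8]
tool_rot: [0.189, 3.131, -0.001]
ft_force: [-0.7, -1.1, 6.9]
grip_width: 0.199
finger_force: 59.7
t 2.9167 at [ 583.8 -134.2   38.8] ydeg 83.08 F [-0.7 -1.1  6.9] M [ 0.04  0.04 -0.  ] grip 0.199 59.7 j [ 0.25  0.62 -0.09  1.82  0.08  0.7   1.56]
rows [  0.02  -0.36 -19.12] turn 0.08
```

```bash
python3 -m pendant '[0,0,-2,0,0,0,-5,0,0,0,-9,0,0,0,-13,0,0,0,-17,0,0,0,-19,0,0,0,-19,0,0,0,-19,0]'
python3 - <<'E'
from h import *
go([539.5,138.3,250],118.3)
s=snap('top','top3.png');s2=snap('scene')
im=s2['image'];u,w=proj(s2,[582,-136,200])[0].astype(int)
cv2.imwrite('pics/c3.png',np.hstack([cv2.resize(im[w-35:w+45,u-40:u+40],(500,500),interpolation=cv2.INTER_CUBIC)])[:,:,::-1])
E
```

```text
clock: 3.58
eef_pos: [582.6, -133.8, 228.5]
tool_rot: [0.189, 3.132, -0.001]
ft_force: [0.9, -0.4, -1.7]
grip_width: 0.197
finger_force: 58.8
t 3.5833 at [ 582.6 -133.8  228.5] ydeg 83.08 F [ 0.9 -0.4 -1.7] M [-0.04  0.03  0.02] grip 0.197 58.8 j [ 0.27  0.38 -0.11  1.7   0.05  1.06  1.59]
rows [ 7.55 26.49 -2.19] turn -35.22
```

View pics/c3.png

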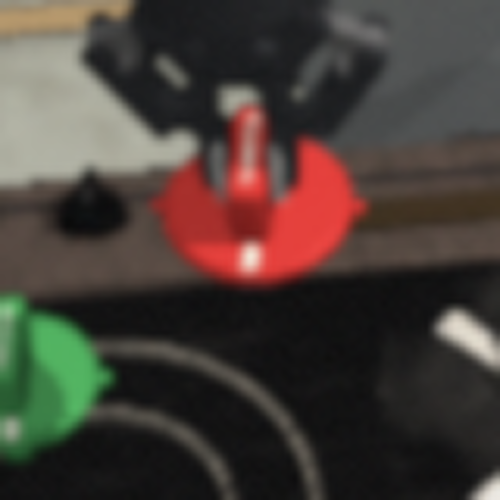

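The lid hangs level in the grip at crop (250,210). I'll measure its offset from the TCP.

```bash
cat >> h.py <<'E'
def lidoff(s):
    """lid centre minus TCP, in (lid x, lid y, z of flange top) using scene cam contour on flange plane"""
    o=get_obs();R=cv2.Rodrigues(o['tool_rot'])[0];p=o['eef_pos']
    hsv=cv2.cvtColor(s['image'],cv2.COLOR_RGB2HSV);h,S,v=[hsv[...,i].astype(int) for i in range(3)]
    P=cloud(s);m=((h<8)|(h>172))&(S>140)&(v>60)&(np.hypot(P[...,0]-p[0],P[...,1]-p[1])<70)&(P[...,2]>p[2]-25)&(P[...,2]<p[2]+5)
    Q=P[m];z=np.median(Q[:,2]);print('flange top z',z.round(1),'rel',(z-p[2]).round(1),'n',len(Q))
    ys,xs=np.nonzero(m);W=onplane(s,np.c_[xs,ys],z)
    for nm,A in(('cloud',Q),('plane',W)):
        L=(A-p)@R; ax=-np.sign(R[0,0]) # tool axes
        d=L[:,:2]
        print(nm,'toolx',np.percentile(d[:,0],[0.5,99.5]).round(1),'tooly',np.percentile(d[:,1],[.5,99.5]).round(1))
        hull=cv2.convexHull(d.astype(np.float32)).reshape(-1,2)
        k=hull[(abs(hull[:,1])<38)&(hull[:,0]*np.sign(-R[0,0])*-1<0)] if 0 else hull[abs(hull[:,1])<40]
        far=k[k[:,0]*R[0,0]>8]
        from scipy.optimize import least_squares
        r=least_squares(lambda c:np.hypot(far[:,0]-c[0],far[:,1]-c[1])-44,[0,0],loss='soft_l1');print(' circle centre toolxy',r.x.round(1),len(far),np.abs(r.fun).mean().round(2))
E
python3 - <<'E'
from h import *
for i in range(2): lidoff(snap('scene'))
E
```

```text
flange top z 214.3 rel -10.4 n 375
cloud toolx [-43.8  32.5] tooly [-45.5  44.1]
 circle centre toolxy [-0.4 -0.4] 8 0.46
plane toolx [-45.9  33. ] tooly [-44.6  44.4]
 circle centre toolxy [-2.7 -0.2] 17 0.53
flange top z 213.4 rel -11.0 n 377
cloud toolx [-42.4  32.7] tooly [-45.2  44.2]
 circle centre toolxy [ 0.6 -0.6] 12 0.28
plane toolx [-45.2  33.7] tooly [-44.8  44.2]
 circle centre toolxy [-2.1 -0.3] 18 0.54
```

```bash
python3 -c "
from h import *
go([538.6,137.8,210],118.3)"
python3 -m pendant '[7.5,26.4,1.4,-35.2,7.5,26.4,1.4,-35.2,7.5,26.4,1.4,-35.2,7.5,26.4,1.4,-35.2,7.5,26.4,1.4,-35.2,7.5,26.4,1.4,-35.2,7.5,26.4,1.4,-35.2,7.5,26.4,1.4,-35.2,7.5,26.4,1.4,-35.2,7.5,26.4,1.4,-35.2]'
python3 - <<'E'
from h import *
go([538.6,137.8,180],118.3)
s2=snap('scene');lidoff(s2)
s=snap('top');im=s2['image'];u,w=proj(s2,[539.5,138.3,170])[0].astype(int)
a=cv2.resize(im[w-40:w+40,u-40:u+40],(400,400),interpolation=cv2.INTER_CUBIC)
b=cv2.resize(s['image'][205:275,227:297],(400,400),interpolation=cv2.INTER_CUBIC)
cv2.imwrite('pics/c4.png',np.hstack([a,b])[:,:,::-1])
E
```

```text
t 3.7833 at [ 580.4 -133.4  224.4] ydeg 83.09 F [ 0.2 -1.5 -1.9] M [ 0.01 -0.05 -0.06] grip 0.197 58.8 j [ 0.27  0.38 -0.11  1.71  0.05  1.06  1.59]
rows [ 7.4  26.42  1.47] turn -35.21
clock: 4.62
eef_pos: [538.6, 136.5, 211.0]
tool_rot: [0.767, -3.044, 0.001]
ft_force: [0.6, -1.1, -1.0]
grip_width: 0.197
finger_force: 58.9
t 4.6167 at [538.6 136.5 211. ] ydeg 118.27 F [ 0.6 -1.1 -1. ] M [-0.04 -0.03 -0.04] grip 0.197 58.9 j [-0.02  0.34 -0.34  1.81  0.13  1.01  1.65]
rows [-0.07  0.11  3.1 ] turn -0.03
flange top z 200.2 rel -11.1 n 312
cloud toolx [-41.1  34.9] tooly [-43.9  40.3]
 circle centre toolxy [ 1.7 -0.9] 11 0.41
plane toolx [-43.5  35.9] tooly [-46.7  39.4]
 circle centre toolxy [-1.1 -3.2] 11 0.26
```

View pics/c4.png

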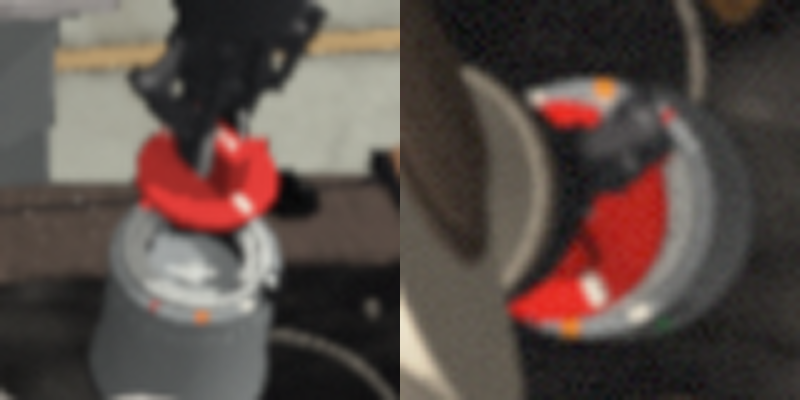

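The left crop shows the lid over the well at (205,180). The right crop shows its stripe at (594,290) pointing at the white mark at (638,313). Lowering gently.

```bash
python3 -m pendant '[-0.1,0.1,2,0,-0.1,0.1,3.8,0,-0.1,0.1,3.8,0,-0.1,0.1,3.8,0,-0.1,0.1,3.8,0]'
python3 -c "
from h import *
go([538.6,137.8,148],118.3)
lidoff(snap('scene'))"
python3 -m pendant '[0,0,0.4,0,0,0,0.8,0,0,0,1.2,0,0,0,1.2,0,0,0,1.2,0]'
python3 -c "
from h import *
go([538.6,137.8,148],118.3)"
```

```text
clock: 5.13
eef_pos: [540.1, 138.0, 174.9]
tool_rot: [-0.765, 3.046, -0.0]
ft_force: [-0.5, -0.8, -1.0]
grip_width: 0.2
finger_force: 58.9
t 5.1333 at [540.1 138.  174.9] ydeg 118.2 F [-0.5 -0.8 -1. ] M [ 0.03 -0.01 -0.01] grip 0.2 58.9 j [-0.03  0.39 -0.33  1.84  0.15  0.94  1.63]
rows [0.14 0.05 2.69] turn -0.1
flange top z 164.1 rel -11.2 n 300
cloud toolx [-40.6  36.7] tooly [-45.9  41.7]
 circle centre toolxy [ 2.3 -2.7] 7 0.72
plane toolx [-42.3  37.7] tooly [-48.3  40.7]
 circle centre toolxy [ 0.2 -4.3] 7 0.59
clock: 5.6
eef_pos: [539.4, 138.4, 162.0]
tool_rot: [0.767, -3.046, 0.001]
ft_force: [0.4, -1.7, -2.0]
grip_width: 0.2
finger_force: 58.8
t 5.6 at [539.4 138.4 162. ] ydeg 118.28 F [ 0.4 -1.7 -2. ] M [-0.22 -0.04 -0.  ] grip 0.2 58.8 j [-0.04  0.4  -0.33  1.85  0.16  0.91  1.63]
rows [ 0.1  -0.01  1.4 ] turn -0.02
```

```bash
python3 -m pendant '[0,0,0.3,0,0,0,0.6,0,0,0,0.9,0,0,0,0.9,0,0,0,0.9,0]'
python3 -c "
from h import *
go([538.6,137.8,148],118.3)"
```

```text
clock: 6.02
eef_pos: [539.9, 138.4, 153.0]
tool_rot: [-0.767, 3.046, -0.001]
ft_force: [3.3, -1.6, -3.6]
grip_width: 0.195
finger_force: 58.7
t 6.0167 at [539.9 138.4 153. ] ydeg 118.27 F [ 3.3 -1.6 -3.6] M [-0.58 -0.89  0.05] grip 0.195 58.7 j [-0.04  0.42 -0.32  1.86  0.17  0.89  1.62]
rows [0.14 0.01 0.5 ] turn -0.03
```

```bash
python3 -m pendant '[0,0,0.2,0,0,0,0.4,0,0,0,0.6,0,0,0,0.6,0,0,0,0.6,0]'
python3 -c "
from h import *
go([538.6,137.8,148],118.3)
lidoff(snap('scene'))"
```

```text
clock: 6.43
eef_pos: [540.0, 138.6, 147.3]
tool_rot: [-0.767, 3.045, -0.0]
ft_force: [4.0, -3.3, -2.3]
grip_width: 0.2
finger_force: 58.9
t 6.4333 at [540.  138.6 147.3] ydeg 118.28 F [ 4.  -3.3 -2.3] M [-0.72 -1.14  0.02] grip 0.2 58.9 j [-0.04  0.42 -0.32  1.86  0.17  0.88  1.62]
rows [ 0.17 -0.01 -0.07] turn -0.02
flange top z 136.5 rel -10.8 n 272
cloud toolx [-39.7  37.9] tooly [-44.7  45.9]
 circle centre toolxy [ 3.2 -2.5] 9 0.39
plane toolx [-41.1  37.7] tooly [-44.8  43.5]
 circle centre toolxy [ 2.3 -3.2] 14 0.48
```

```bash
python3 -m pendant '[0,-0.05,0.2,0,0,-0.1,0.4,0,0,-0.1,0.4,0,0,-0.1,0.4,0]'
python3 -c "
from h import *
go([538.6,137.8,148],118.3)"
```

```text
clock: 6.82
eef_pos: [540.2, 138.5, 146.6]
tool_rot: [-0.767, 3.045, -0.001]
ft_force: [-6.2, -4.4, 24.9]
grip_width: 0.194
finger_force: 62.7
t 6.8167 at [540.2 138.5 146.6] ydeg 118.29 F [-6.2 -4.4 24.9] M [-0.85  1.38 -0.05] grip 0.194 62.7 j [-0.04  0.42 -0.32  1.86  0.17  0.88  1.62]
rows [ 0.18  0.01 -0.14] turn -0.01
```

Contact at the expected height (25 N), so the flange looks seated. I'll ease the push and begin the turn.

```bash
python3 -m pendant '[0,0,-0.2,0,0,0,-0.2,3,0,0,-0.2,6,0,0,-0.2,9,0,0,-0.2,12,0,0,-0.2,12,0,0,-0.2,12]'
python3 -c "
from h import *
go([540,138.5,146.6],118.3-34.4)
lidoff(snap('scene'))"
```

```text
clock: 7.4
eef_pos: [540.4, 138.3, 146.7]
tool_rot: [-0.444, 3.109, 0.0]
ft_force: [-1.0, -2.9, 9.6]
grip_width: 0.196
finger_force: 60.6
t 7.4 at [540.4 138.3 146.7] ydeg 106.27 F [-1.  -2.9  9.6] M [-0.65  0.01 -0.17] grip 0.196 60.6 j [-0.08  0.42 -0.28  1.87  0.15  0.87  1.43]
rows [0.03 0.03 0.01] turn 22.37
flange top z 135.8 rel -10.9 n 273
cloud toolx [-40.8  35. ] tooly [-46.3  44.8]
 circle centre toolxy [ 2.2 -2.4] 8 0.41
plane toolx [-42.6  34.6] tooly [-47.3  41.8]
 circle centre toolxy [ 1.6 -1.8] 13 0.68
```

```bash
python3 -m pendant '[0,0,0,3,0,0,0,6,0,0,0,9,0,0,0,12,0,0,0,15,0,0,0,18,0,0,0,21,0,0,0,21,0,0,0,21,0,0,0,21]'
python3 - <<'E'
from h import *
go([540,138.5,146.6],118.3-34.4)
s2=snap('scene');s=snap('top');im=s2['image'];u,w=proj(s2,[539.5,138.3,135])[0].astype(int);print(u,w)
a=cv2.resize(im[w-30:w+30,u-30:u+30],(400,400),interpolation=cv2.INTER_CUBIC)
b=cv2.resize(s['image'][205:275,227:297],(400,400),interpolation=cv2.INTER_CUBIC)
cv2.imwrite('pics/c5.png',np.hstack([a,b])[:,:,::-1])
E
```

```text
clock: 8.28
eef_pos: [540.4, 137.7, 146.7]
tool_rot: [0.13, 3.138, -0.0]
ft_force: [-0.7, -4.9, 9.9]
grip_width: 0.199
finger_force: 60.7
t 8.2833 at [540.4 137.7 146.7] ydeg 85.25 F [-0.7 -4.9  9.9] M [-0.92  0.02 -0.05] grip 0.199 60.7 j [-0.14  0.41 -0.2   1.87  0.1   0.87  1.1 ]
rows [0.04 0.08 0.01] turn 1.35
365 155
```

View pics/c5.png

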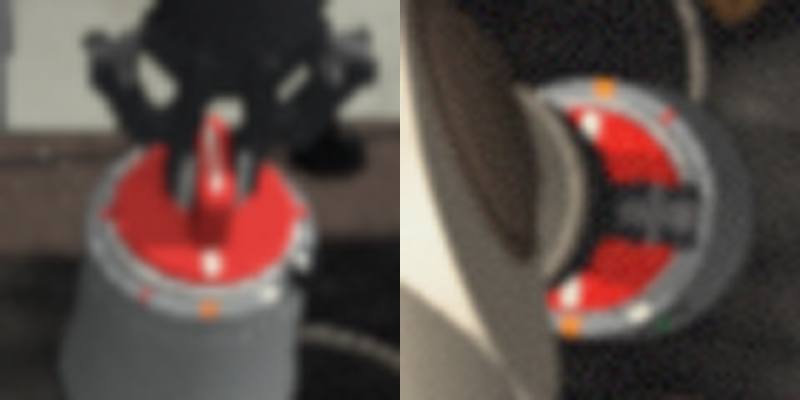

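The scene crop shows the stripe at (211,263) pointing at the orange mark at (209,308), with the flange flush. The top crop agrees: stripes at (591,122) and (570,291), orange marks at (605,88) and (570,326). I'll measure the remaining angle.

Run:
```python
from h import *
s=snap('top');im=s['image'];hsv=cv2.cvtColor(im,cv2.COLOR_RGB2HSV);S=hsv[...,1].astype(float);v=hsv[...,2].astype(float)
ang=lambda d:np.degrees(np.arctan2(d[1],d[0]))
def cen(cx,cy):
    x,y=np.array([cx-400,cy])/400*70-.5+[227,205];x0,y0=int(round(x)),int(round(y));Y,X=np.mgrid[y0-3:y0+4,x0-3:x0+4]
    w=np.clip(v[Y,X]-60,0,None)*np.clip(140-S[Y,X],0,None)*(np.hypot(X-x,Y-y)<3.2);return [(w*X).sum()/w.sum(),(w*Y).sum()/w.sum()]
L=onplane(s,[cen(591,122),cen(570,291)],137)[:,:2];print('lid',ang(L[0]-L[1]),L.mean(0),np.hypot(*(L[0]-L[1]))/2)
c=(np.array([[605,88],[570,326]])-[400,0])/400*70-.5+[227,205];O=onplane(s,c,128)[:,:2];print('or',ang(O[0]-O[1]))
C=L.mean(0);print(ang(L[0]-C)-ang(O[0]-C),marks(s)['or'])
s=snap('scene')
c=(np.array([[211,263],[209,308],[268,292],[146,293]]))/400*60-.5+[335,125]
l=onplane(s,c[:1],137)[0,:2];o=onplane(s,c[1:],128)[:,:2];C=np.array([539.5,138.3])
print('scene lid',ang(l-C),'or/white/red',[ang(q-C) for q in o])
o=[get_obs()['wrist_torque'] for _ in range(3)];print(o)
```

```text
lid -4.647882413921616 [539.45005836 139.36769427] 36.37217206019762
or -6.246214133739444
3.0133028559076713 (array([[590.75265545, 132.62134057],
       [489.0856766 , 143.83951534]]), [[262.3, 219.8], [256.2, 261.5]])
scene lid -7.400444017919785 or/white/red [np.float64(-8.367842464441305), np.float64(23.668654126575934), np.float64(-39.64793054491527)]
[array([-0.9019137, -0.032845 , -0.1425636]), array([-0.9019137, -0.032845 , -0.1425636]), array([-0.9019137, -0.032845 , -0.1425636])]
```

```bash
python3 -m pendant '[0,0,0,0.7,0,0,0,1.4,0,0,0,1.4,0,0,0,1.4,0,0,0,1.4,0,0,0,1.4]'
python3 - <<'E'
from h import *
go([540,138.5,146.6],118.3-34.4)
s2=snap('scene');s=snap('top','final.png');im=s2['image'];u,w=365,155
a=cv2.resize(im[w-30:w+30,u-30:u+30],(400,400),interpolation=cv2.INTER_CUBIC)
b=cv2.resize(s['image'][205:275,227:297],(400,400),interpolation=cv2.INTER_CUBIC)
cv2.imwrite('pics/c6.png',np.hstack([a,b])[:,:,::-1])
E
```

```text
clock: 8.98
eef_pos: [540.3, 137.6, 146.7]
tool_rot: [0.167, 3.136, -0.001]
ft_force: [0.0, -5.3, 10.5]
grip_width: 0.199
finger_force: 60.7
t 8.9833 at [540.3 137.6 146.7] ydeg 83.9 F [ 0.  -5.3 10.5] M [-0.95 -0.04  0.2 ] grip 0.199 60.7 j [-0.14  0.41 -0.19  1.87  0.1   0.87  1.08]
rows [0.04 0.08 0.01] turn 0.0
```

View pics/c6.png

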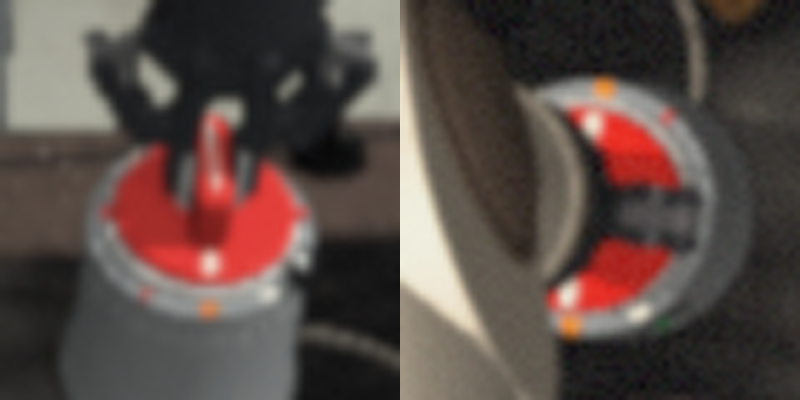

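The stripe at crop (209,263) now points straight at the orange mark at (209,308). The flange is flush and the lid is still gripped at 60 N, so I'm handing in.

```bash
python3 -c "
from station import finish_job
print(finish_job())"
```

```text
the job is handed in; nothing more can be done
None
```

I handed the job in at about 9 s with the red lid flush on the collar, turned clockwise to the orange pulse mark (well short of the lock) and still gripped at about 60 N; the judge's result was not shown.

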